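Lock the mill's hopper collar and tip in the grinding cylinders

ROBOT

A 6-joint arm with a two-finger parallel gripper is mounted at the origin on the work surface. World frame = base frame: x ahead of the robot, y to its left, z up, the work surface at z = 0. Lengths are in m, angles in rad, forces in N, time in s.
With the tool pointing down it reaches from about 0.2 to 0.875 m from the base axis. Payload 3.4 kg.
Tool frame: the origin (TCP) lies on the centre line of the jaws, within the pads' length; the fingertips stand 14 mm ahead of it and the grasp point (between the pads) lies 5 mm behind it; z points along the fingers, y is the direction in which the jaws open and shut (so a half turn about z gives the same grasp; the last joint's range is limited). The gripper opens to 94 mm and grips with 3 to 60 N. Pads are 16 mm wide; open, the fingers measure 119 mm over their backs; the gripper's body (75 mm by 177 mm) begins 78 mm behind the grasp point.
Start: joints at [1.15, 0.276, 1.505, -0, 1.361, -0.121], TCP at [0.17, 0.549, 0.219] pointing down, gripper open.
Joint ranges: [-2.89, 2.89], [-0.75, 2.08], [0.22, 2.7], [-1.18, 4.32], [0.11, 2.71], [-2.7, 2.7]. Speed limits (rad/s): [2.57, 2.57, 3.14, 3.14, 3.14, 3.14].

INTERFACE

Orientations are given as [roll, pitch, yaw] about the fixed x, y, z axes, in that order (R = Rz(yaw) Ry(pitch) Rx(roll)).
In Python, from workcell import ctrl gives the robot as it stands.
- The arm moves only by the shell command python3 -m creep 'ROWS' [FORCE]. ROWS is a JSON object of lists of equal length, an entry for each row: "travel": the shift along the tool's x, y, z in m, a list of three; "twist": the turn, a rotation vector about the tool's x, y, z in rad, a list of three; "hand": the finger opening in m, from 0 to 0.094. In form: {"travel": [[tx, ty, tz], ...], "twist": [[ax, ay, az], ...], "hand": [hand, ...]}. A call has 1 to 10 rows; each row is the pose to reach, as a shift and turn from the pose measured when the call began, along the tool's axes at that moment; what a row does not reach only later rows make up. A row lasts 1/8 s, in which the tool goes at most 62.5 mm and 10.7 degrees, less where a joint would pass 70% of its speed; a pose out of reach is approached as far as the arm can. A call with a gripper value outside its range is refused whole. The fingers move at their own pace and stop on an object; FORCE is the grip in N (left out, the last holds). Time passes only in rows, so rows that repeat a pose let the fingers close. It gives the time, the measured TCP pose, the force and the opening at its end, in the units of the state.
- ctrl.get_state(): the state, without advancing time (a new reading comes with each control period).
- ctrl.get_image(name): name is "scene" or "side" or "wrist"; returns (picture, depth): 384x512x3 uint8, red, green, blue; 384x512 float32, m along the optical axis (not along the pixel's ray), 0 where there is no reading.
- ctrl.camera_info(name): a dict with "camera_matrix" (3x3 intrinsics, pixels), "distortion" ([k1, k2, p1, p2, k3] as OpenCV has them; the pictures are not rectified), "R" (3x3) and "t" (3): a world point X has camera coordinates R X + t; the wrist camera has in their place "T_tool_cam" (4x4, takes a point from camera to tool coordinates, whose origin is the TCP and whose axes are the flange's). Camera axes: x right, y down, z forward; pixel columns grow to the right and rows downward; lengths in m; the calibration is good to about 2 mm. A picture is of the moment at which its call begins: read the wrist's pose just before it. camera_info takes no time and is no camera call.
- ctrl.close_job(): hands the job in, once; it reports no verdict.
The state is a dict: "time": time; "qpos": joint angles; "dq": joint speeds; "joint_torque": joint torques, N m; "tcp_pos": TCP position; "ee_rot": TCP orientation; "force": force on the tool from outside, world axes, zero at the start; "torque": the same for the moment, N m; "opening": finger opening in m.
Only numpy, scipy, OpenCV 4.12 (cv2) and the standard library are available. Lean on these libraries where they do the work, as an engineer would, in place of code of your own. Each camera call takes 0.05 s, during which the arm holds its last target. There are 200 camera calls.

TASK

Lock the bench mill's hopper first: turn the collar by its upright post until it stops in line with the arrow. Then lift the scoop tray by its bridge handle, tip all six ceramic cylinders over its lip into the hopper, and set the empty tray gently back, upright on the middle of its rubber mat. Leave the glassware and bottles alone.

Things in the scene. Friction and masses are not known exactly. Their poses are not given: they have to be found in the camera images.
- mill: bench mill, fixed: white square housing 250 x 250 mm, top at 66 mm, with a round steel feed hopper standing at its centre. Origin under the centre of the housing on the bench; z up; its own -x side is the side the collar post moves on.
- hopper_mouth (a point): centre of the hopper's round mouth, at the level of its rim, 155 mm above the bench. The mouth is 170 mm across outside (inside about 160 mm), wall 4 mm, narrowing as a cone to a neck 92 mm across inside, with a closed floor 81 mm below the rim: what is tipped in stays there.
- collar (a joint): captive lock collar round the hopper's neck: turns about the vertical axis through collar_axis, clockwise seen from above as the value grows; 0 rad = fully open (dot), 1.1 rad = locked, a hard stop where the post lines up with the black arrow. It starts between 0 and 0.35, stays where it is left, needs about 2 N at the post.
- collar_axis (a point): the collar's axis, at the centre of the collar ring (ring 150 mm across, 14 mm high, centred 77 mm above the bench).
- post_top (a point): top centre of the collar's upright steel post: a round pin 14 mm across whose top is 150 mm above the bench, standing free down to 84 mm above the bench, on a flat arm (18 mm wide) of the collar, 115 mm from its axis; 23 mm clear of the hopper's rim. It moves with the collar.
- lock_mark (a point): where post_top comes when the collar is fully locked (fixed on the mill): radially just inside the black arrow printed on the housing.
- mat: black rubber mat, fixed, 230 x 180 x 3 mm, lying on the bench; the tray starts on it. Origin at the centre of its underside; x along its long side.
- tray: metal scoop tray, 160 mm long (x) by 100 mm wide (y); 4 mm floor, 40 mm walls on three sides; the -x end is open, its last 50 mm of floor rising at 15 degrees to the pouring lip. A bridge handle spans it. Origin at the underside near its middle; z up. 0.45 kg full, balanced under the handle. Slippery: the parts slide out when it is tipped lip-down by 35 to 50 degrees.
- tray_bar (a point): centre of the handle's bar: a flat-sided bar along the tray's y, 14 mm thick (tray x), 18 mm high, 92 mm free length, centred 95 mm above the tray's underside, 15 mm to +x of its origin.
- tray_lip (a point): middle of the upper edge of the pouring lip: 84 mm to -x of the tray's origin and 16 mm above its underside.
- beaker: small clear beaker, 54 mm across, 58 mm high; a loose bystander, origin at the centre of its underside; leave it alone.
- beaker_big: larger clear beaker, 80 mm across, 90 mm high; a loose bystander, origin at the centre of its underside; leave it alone.
- flask_a: conical flask, 84 mm across at the foot, 130 mm high; a loose bystander, origin at the centre of its underside; leave it alone.
- flask_b: second conical flask like the first; a loose bystander, origin at the centre of its underside; leave it alone.
- bottle_a: white reagent bottle with black cap, 84 mm across, 200 mm high; a loose bystander, origin at the centre of its underside; leave it alone.
- media0: white ceramic grinding cylinder no. 1 of six alike, 24 mm across and 24 mm high, about 40 g; it starts standing in the tray. Origin at the centre of its underside.
- media1: white ceramic grinding cylinder no. 2 of six alike, 24 mm across and 24 mm high, about 40 g; it starts standing in the tray. Origin at the centre of its underside.
- media2: white ceramic grinding cylinder no. 3 of six alike, 24 mm across and 24 mm high, about 40 g; it starts standing in the tray. Origin at the centre of its underside.
- media3: white ceramic grinding cylinder no. 4 of six alike, 24 mm across and 24 mm high, about 40 g; it starts standing in the tray. Origin at the centre of its underside.
- media4: white ceramic grinding cylinder no. 5 of six alike, 24 mm across and 24 mm high, about 40 g; it starts standing in the tray. Origin at the centre of its underside.
- media5: white ceramic grinding cylinder no. 6 of six alike, 24 mm across and 24 mm high, about 40 g; it starts standing in the tray. Origin at the centre of its underside.
Things that resemble listed ones, but are neither listed nor needed, are in the scene too. Leave any red or turquoise look-alike of the tray alone.

How it is judged:
On the way, in this order (a step that is already met when the one before it is completed fails the run):
1. the collar is turned to its locked mark while the cylinders are still in the tray (value of joint collar above 1 rad), for 0.2 s.
2. the tray is tipped with its lip over the hopper (value of joint collar above 1 rad and angle between tray's own z axis and vertical above 0.35 rad and horizontal distance between tray_lip and hopper_mouth below 0.09 m and z of tray_lip in the frame of hopper_mouth above -0.05 m), for 0.05 s.
3. all six cylinders lie in the hopper (horizontal distance between each of media0, media1, media2, media3, media4, media5 and hopper_mouth below 0.083 m and z of media0 in the frame of hopper_mouth between -0.085 and -0.003 m and z of media1 in the frame of hopper_mouth between -0.085 and -0.003 m and z of media2 in the frame of hopper_mouth between -0.085 and -0.003 m and z of media3 in the frame of hopper_mouth between -0.085 and -0.003 m and z of media4 in the frame of hopper_mouth between -0.085 and -0.003 m and z of media5 in the frame of hopper_mouth between -0.085 and -0.003 m), for 0.2 s.
At the end, for the whole second after the job is handed in: The collar is within 0.1 rad of its locked stop, all six cylinders lie in the hopper below its rim, and the released tray stands upright and still on the mat, its origin within 50 mm of the mat's centre (all of step 3 and value of joint collar above 1 rad and horizontal distance between tray and mat below 0.05 m and z of tray in the frame of mat below 0.008 m and angle between tray's own z axis and vertical below 0.06 rad and linear speed of tray below 0.02 m/s and linear speed of each of media0, media1, media2, media3, media4, media5 below 0.05 m/s); the robot touches nothing.
It fails at once if a flask, beaker or the bottle is pushed more than 30 mm or tipped (distance of any of beaker, beaker_big, flask_a, flask_b, bottle_a from where it was at the start of the episode above 0.03 m or angle between any of beaker, beaker_big, flask_a, flask_b, bottle_a's own z axis and vertical above 0.3 rad).
It fails at once if the emptied tray is dropped or slammed on the mat (lands faster than 0.5 m/s, a fall of over about 12 mm) ((horizontal distance between each of media0, media1, media2, media3, media4, media5 and hopper_mouth below 0.083 m and z of media0 in the frame of hopper_mouth between -0.085 and -0.003 m and z of media1 in the frame of hopper_mouth between -0.085 and -0.003 m and z of media2 in the frame of hopper_mouth between -0.085 and -0.003 m and z of media3 in the frame of hopper_mouth between -0.085 and -0.003 m and z of media4 in the frame of hopper_mouth between -0.085 and -0.003 m and z of media5 in the frame of hopper_mouth between -0.085 and -0.003 m) and z of tray in the frame of mat below 0.015 m and linear speed of tray above 0.5 m/s).
It also fails if it takes over 70 s, if anything falls off the work surface, if the arm or the gripper's body presses on something with over 40 N, if the wrist force passes 120 N, or if a joint passes its speed limit or range.

## Working session

There is one attempt and no reset: what is moved stays moved. The work goes in short steps, Python scripts to look and compute and a shell command to move; the robot and the scene stay as the last step left them, time stands still between calls to the robot, and variables do not carry over. Pictures are saved under pics/ and viewed, about 8 in all and at most 12, crops included, and the job is handed in when it is done.

```bash
mkdir -p pics; ls
python3 - <<'E'
from workcell import ctrl
import cv2,numpy as np
print(ctrl.get_state())
for n in ("scene","side"):
    p,d=ctrl.get_image(n); np.savez(f"pics/{n}0.npz",p=p,d=d); cv2.imwrite(f"pics/{n}0.png",p[:,:,::-1])
    i=ctrl.camera_info(n); R=np.array(i["R"]);print(n,i["camera_matrix"],i["distortion"],"cam pos",-R.T@np.array(i["t"]),R[2])
print(ctrl.camera_info("wrist"))
a=cv2.imread("pics/scene0.png")
E
```

```text
pics
{'time': 0.0, 'qpos': array([ 1.15000645e+00,  2.76567873e-01,  1.50609929e+00, -3.39354733e-05,
        1.36069305e+00, -1.21012163e-01]), 'dq': array([-0.00018258,  0.00057283,  0.00115748, -0.00138093,  0.00054947,
       -0.00031075]), 'joint_torque': array([-6.41981205e-04, -4.04576468e+01, -2.37230694e+01,  6.99872640e-02,
        3.46777320e-02, -1.23680084e-04]), 'tcp_pos': array([0.16960621, 0.54885805, 0.21863367]), 'ee_rot': array([-3.13983401e+00, -1.80441019e-04,  2.84182189e+00]), 'force': array([0.11419742, 0.24531472, 0.39142516]), 'torque': array([ 0.00964466,  0.0793529 , -0.0152456 ]), 'opening': 0.09348182837092193}
scene [[414.48555315   0.         246.70990248]
 [  0.         414.48555315 195.28180308]
 [  0.           0.           1.        ]] [-0.12851711  0.          0.          0.          0.        ] cam pos [ 1.39310915 -0.12757956  1.30955916] [-0.58997845  0.09698432 -0.80157312]
side [[352.3829236    0.         250.70863136]
 [  0.         352.3829236  186.25353417]
 [  0.           0.           1.        ]] [-0.02814866  0.          0.          0.          0.        ] cam pos [ 0.13912025 -0.86513129  0.806259  ] [ 0.31564993  0.73943561 -0.59464283]
{'camera_matrix': array([[316.20933313,   0.        , 252.78754188],
       [  0.        , 316.20933313, 193.55987182],
       [  0.        ,   0.        ,   1.        ]]), 'distortion': array([-0.0512408,  0.       ,  0.       ,  0.       ,  0.       ]), 'T_tool_cam': array([[-1.78375074e-04, -9.73767266e-01, -2.27546214e-01,
         6.64504575e-02],
       [ 9.99999941e-01, -1.07230419e-04, -3.25022288e-04,
        -8.72853368e-04],
       [ 2.92096189e-04, -2.27546259e-01,  9.73767228e-01,
        -1.64068399e-01],
       [ 0.00000000e+00,  0.00000000e+00,  0.00000000e+00,
         1.00000000e+00]])}
```

View pics/scene0.png

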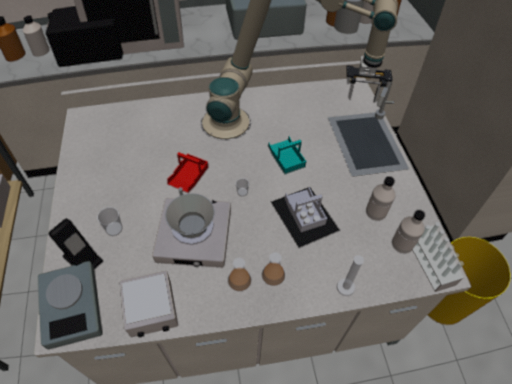

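View pics/side0.png

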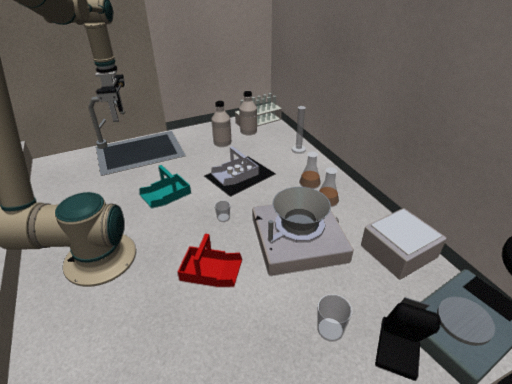

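The scene view shows the mill at (193,230), with its post at about (181,193), and the grey tray on the black mat at (305,208). Possible mix-ups with the tray are the red one at (188,172) and the turquoise one at (288,154). With the mill they are the balance at (70,300) and the white hotplate at (148,300). I choose the grey tray, which holds white cylinders on the black mat, and check it in a close crop.

Run:
```python
import cv2,numpy as np
s=np.load("pics/scene0.npz")["p"][:,:,::-1];t=np.load("pics/side0.npz")["p"][:,:,::-1]
def c(im,x,y,w,h,k): return cv2.resize(im[y:y+h,x:x+w],None,fx=k,fy=k,interpolation=cv2.INTER_CUBIC)
A=c(s,150,180,100,100,4);B=c(s,260,175,100,80,4)
C=c(t,245,180,110,100,3.6363637)[:300];D=c(t,195,135,100,75,4)
top=np.hstack([A[:300],B[:300]]);bot=np.hstack([C[:300,:400],D[:300,:400]])
cv2.imwrite("pics/crop1.png",np.vstack([top,bot]))
```

```text
(no output)
```

View pics/crop1.png

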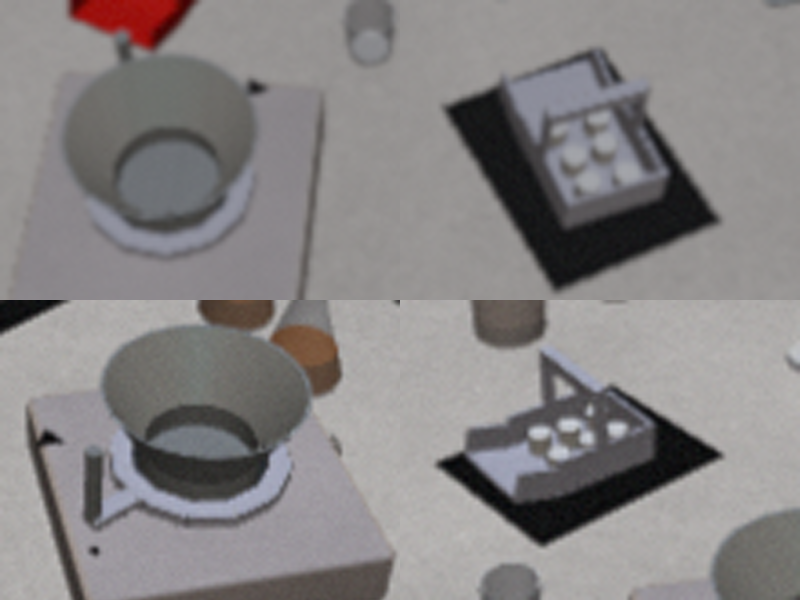

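The crop confirms the choice: grey tray with white cylinders, lip pointing up-left in the scene view. The collar post is at scene (180,189) and side (271,221), and the arrow at scene (214.5,202) and side (258,218). Next I measure positions.

```bash
cat > h.py <<'E'
import cv2,numpy as np
from workcell import ctrl
from scipy.optimize import least_squares
def ray(n,px):
    i=ctrl.camera_info(n);R=np.array(i["R"]);c=-R.T@np.array(i["t"])
    u=cv2.undistortPoints(np.array(px,float).reshape(-1,1,2),np.array(i["camera_matrix"]),np.array(i["distortion"])).reshape(-1,2)
    return c,np.c_[u,np.ones(len(u))]@R
def plane(n,px,z):
    c,d=ray(n,px); return c+d*((z-c[2])/d[:,2])[:,None]
def cloud(n,depth):
    v,u=np.mgrid[:384,:512]; c,d=ray(n,np.c_[u.ravel(),v.ravel()])
    return (c+d*depth.ravel()[:,None]).reshape(384,512,3)
def tri(pa,pb):
    ca,da=ray("scene",[pa]);cb,db=ray("side",[pb]);da,db=da[0],db[0]
    s=np.linalg.lstsq(np.c_[da,-db],cb-ca,rcond=None)[0];A=ca+s[0]*da;B=cb+s[1]*db
    return (A+B)/2,np.linalg.norm(A-B)
def circ(P):
    f=least_squares(lambda q:np.hypot(P[:,0]-q[0],P[:,1]-q[1])-q[2],[*P[:,:2].mean(0),.08],loss="soft_l1",f_scale=.003).x
    return f
E
python3 - <<'E'
from h import *
np.set_printoptions(precision=4,suppress=True)
D={n:np.load(f"pics/{n}0.npz") for n in("scene","side")}
C={n:cloud(n,D[n]["d"]) for n in D}
print("post",tri((180.5,189.2),(270.6,221.3)),"arrow",plane("scene",[(214.5,201.75)],.066),plane("side",[(258.2,217.7)],.066),"dot",plane("side",[(271.1,248.8)],.066))
M={}
for n in D:
    p=D[n]["p"].astype(int);c=C[n]
    # mat
    m=(p.max(2)<45)&(D[n]["d"]>0)&(c[:,:,2]<.02)&(abs(c[:,:,0]-.6)<.25)&(abs(c[:,:,1]-.15)<.3)
    l,lab,st,ce=cv2.connectedComponentsWithStats(m.astype(np.uint8))
    k=1+st[1:,4].argmax();v,u=np.where(lab==k);P=plane(n,np.c_[u,v],.003)
    r=cv2.minAreaRect((P[:,:2]*1000).astype(np.float32));print(n,"mat",r,len(u))
    mc=np.array(r[0])/1000
    # bar
    sel=(np.hypot(c[:,:,0]-mc[0],c[:,:,1]-mc[1])<.13)&(c[:,:,2]>.085)&(c[:,:,2]<.125)
    B=c[sel];r=cv2.minAreaRect((B[:,:2]*1000).astype(np.float32));print(" bar",len(B),B.mean(0),r,B[:,2].max())
    pt=tri((180.5,189.2),(270.6,221.3))[0]
    sel=(np.hypot(c[:,:,0]-pt[0]-.12,c[:,:,1]-pt[1]-.0)<.16)&(c[:,:,2]>.148)&(c[:,:,2]<.162)
    B=c[sel];print(" rim",len(B),circ(B),B[:,:2].min(0),B[:,:2].max(0))
    sel=(c[:,:,2]>.058)&(c[:,:,2]<.072)&(np.hypot(c[:,:,0]-pt[0]-.1,c[:,:,1]-pt[1])<.25)
    B=c[sel];print(" top",len(B),cv2.minAreaRect((B[:,:2]*1000).astype(np.float32)))
for nm,a in(("beaker",(242,190)),("flaskA",(240,282)),("flaskB",(274,276)),("big",(112,230)),("botA",(378,212)),("botB",(405,245)),("red",(185,183)),("turq",(288,165))): print(nm,plane("scene",[a],.0))
E
```

```text
post (array([ 0.4734, -0.2154,  0.1452]), np.float64(0.001838013393989243)) arrow [[ 0.4886 -0.0996  0.066 ]] [[ 0.486  -0.1071  0.066 ]] dot [[ 0.4634 -0.2432  0.066 ]]
scene mat ((560.9783935546875, 232.10244750976562), (218.9984588623047, 170.15428161621094), 15.201424598693848) 940
 bar 149 [0.5614 0.2362 0.101 ] ((559.219482421875, 238.52593994140625), (17.375375747680664, 101.50418853759766), 10.929840087890625) 0.11249919425590349
 rim 215 [ 0.5858 -0.191   0.081 ] [ 0.4697 -0.2739] [ 0.6701 -0.1071]
 top 2441 ((625.1611328125, -263.59503173828125), (409.695556640625, 368.17401123046875), 83.63848876953125)
side mat ((557.0239868164062, 225.73440551757812), (222.9287109375, 170.80067443847656), 15.470038414001465) 530
 bar 108 [0.5541 0.2265 0.1004] ((554.625244140625, 234.46591186523438), (17.642406463623047, 104.26285552978516), 10.226537704467773) 0.10861334076869478
 rim 337 [ 0.5815 -0.1959  0.0816] [ 0.465  -0.2784] [ 0.668  -0.1107]
 top 2770 ((607.9136962890625, -204.51292419433594), (331.2230224609375, 331.246826171875), 85.09829711914062)
beaker [[0.4004 0.0165 0.    ]]
flaskA [[ 0.7916 -0.0507  0.    ]]
flaskB [[0.7879 0.0687 0.    ]]
big [[ 0.5105 -0.4951  0.    ]]
botA [[0.5892 0.5212 0.    ]]
botB [[0.7474 0.5721 0.    ]]
red [[ 0.3289 -0.2056  0.    ]]
turq [[0.3005 0.2264 0.    ]]
```

```bash
cat >> h.py <<'E'
from scipy.spatial.transform import Rotation as Ro
def down(yaw): return Ro.from_euler("xyz",[np.pi,0,yaw])
def need(pos,rot,s=None,q=False):
    s=s or ctrl.get_state();R0=Ro.from_euler("xyz",s["ee_rot"])
    t=R0.inv().apply(np.array(pos)-s["tcp_pos"]);w=(R0.inv()*rot).as_rotvec()
    print("travel",t.round(4),"twist",w.round(4))
def wray(px,s):
    i=ctrl.camera_info("wrist");T=np.array(i["T_tool_cam"]);R0=Ro.from_euler("xyz",s["ee_rot"]).as_matrix()
    u=cv2.undistortPoints(np.array(px,float).reshape(-1,1,2),np.array(i["camera_matrix"]),np.array(i["distortion"])).reshape(-1,2)
    return s["tcp_pos"]+R0@T[:3,3], np.c_[u,np.ones(len(u))]@(R0@T[:3,:3]).T
def wplane(px,z,s):
    c,d=wray(px,s);return c+d*((z-c[2])/d[:,2])[:,None]
def wlook(name):
    s=ctrl.get_state();p,d=ctrl.get_image("wrist");cv2.imwrite(f"pics/{name}.png",p[:,:,::-1]);np.savez(f"pics/{name}.npz",p=p,d=d,tcp_pos=s["tcp_pos"],ee_rot=s["ee_rot"])
    return s,p,d
def wcloud(s,d):
    v,u=np.mgrid[:384,:512];c,r=wray(np.c_[u.ravel(),v.ravel()],s);return (c+r*d.ravel()[:,None]).reshape(384,512,3)
E
python3 -c "
from h import *
need([.45,-.215,.27],down(3.337))"
```

```text
travel [-0.4934 -0.6471 -0.0503] twist [-0.0015 -0.0006 -0.4952]
```

```bash
python3 -m creep '{"travel":[[0,0,-0.05],[-0.05,-0.06,-0.05],[-0.09,-0.12,-0.05],[-0.13,-0.17,-0.05],[-0.17,-0.22,-0.05],[-0.21,-0.27,-0.05],[-0.25,-0.32,-0.05],[-0.29,-0.37,-0.05],[-0.32,-0.42,-0.05],[-0.36,-0.47,-0.05]],"twist":[[0,0,0],[0,0,-0.06],[0,0,-0.12],[0,0,-0.18],[0,0,-0.24],[0,0,-0.3],[0,0,-0.36],[0,0,-0.42],[0,0,-0.495],[0,0,-0.495]],"hand":[0.094,0.094,0.094,0.094,0.094,0.094,0.094,0.094,0.094,0.094]}' 10
python3 -c "
from h import *
need([.45,-.215,.27],down(3.337))"
```

```text
time: 1.35
tcp_pos: [0.3645, 0.0198, 0.2694]
ee_rot: [-3.141, -0.0, -2.946]
force: [1.4, 1.2, 0.2]
opening: 0.0938
travel [-0.0383 -0.2469 -0.0004] twist [-0.0011 -0.0002 -0.0001]
```

```bash
python3 -m creep '{"travel":[[-0.008,-0.05,0],[-0.016,-0.1,0],[-0.024,-0.15,0],[-0.03,-0.2,0],[-0.038,-0.247,0],[-0.038,-0.247,0],[-0.038,-0.247,0]],"twist":[[0,0,0],[0,0,0],[0,0,0],[0,0,0],[0,0,0],[0,0,0],[0,0,0]],"hand":[0.04,0.04,0.04,0.04,0.04,0.04,0.04]}' 10
python3 - <<'E'
from h import *
np.set_printoptions(precision=4,suppress=True)
s,p,d=wlook("w1");c=wcloud(s,d)
m=(c[:,:,2]>.135)&(c[:,:,2]<.17)&(d>0)
l,lab,st,ce=cv2.connectedComponentsWithStats(m.astype(np.uint8))
for k in range(1,l):
    if st[k,4]>20:
        B=c[lab==k];print(st[k],ce[k],B.mean(0),B.min(0),B.max(0),circ(B) if st[k,4]>400 else "")
E
```

```text
time: 2.22
tcp_pos: [0.4491, -0.2144, 0.269]
ee_rot: [3.141, -0.001, -2.947]
force: [-1.0, 0.9, -0.8]
opening: 0.0402
[237 204  15  18 210] [244.1524 212.8952] [ 0.4688 -0.2192  0.1476] [ 0.4633 -0.2259  0.1352] [ 0.4765 -0.2122  0.1516] 
[215 248  77  20 528] [253.9792 254.0947] [ 0.5077 -0.202   0.1486] [ 0.4981 -0.2382  0.1352] [ 0.5295 -0.1611  0.1555] [ 0.5502 -0.1972  0.0488]
[297 329  20  22 198] [308.4343 343.4293] [ 0.6029 -0.1229  0.1401] [ 0.5877 -0.1315  0.1351] [ 0.6173 -0.1163  0.1502] 
[189 340  13  11  80] [194.1   346.525] [ 0.6324 -0.2442  0.1382] [ 0.6262 -0.2489  0.135 ] [ 0.6381 -0.2362  0.1442]
```

View pics/w1.png

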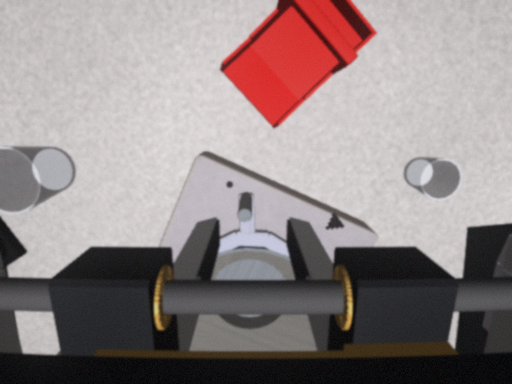

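The post top is at wrist pixel (245,214), the dot at (229,184) and the arrow at (335,221). The rim is the arc near (254,250).

Run:
```python
from h import *
np.set_printoptions(precision=4,suppress=True)
s=dict(np.load("pics/w1.npz"))
P=wplane([(245,212)],.150,s)[0];D,A=wplane([(229,184),(335,221)],.066,s)
print(P,D,A)
h=np.array([.5835,-.1935])
for q in(P,D,A): v=q[:2]-h;print(np.hypot(*v),np.degrees(np.arctan2(v[1],v[0]))%360)
a=np.arctan2(*(P[:2]-h)[::-1])%(2*np.pi);print(a)
need([P[0],P[1],.18],down(a)); need([P[0],P[1],.125],down(a))
```

```text
[ 0.4671 -0.2186  0.15  ] [ 0.4616 -0.241   0.066 ] [ 0.4819 -0.1059  0.066 ]
0.11904756094680871 192.1829062232305
0.13083209429391296 201.27343314203966
0.13418463439330997 139.23116491258116
3.3542244796468728
travel [-0.0169 -0.008   0.0893] twist [ 0.0003 -0.0009 -0.0168]
travel [-0.0169 -0.008   0.1443] twist [ 0.0003 -0.0009 -0.0168]
```

```bash
python3 -m creep '{"travel":[[-0.017,-0.008,0.04],[-0.017,-0.008,0.07],[-0.017,-0.008,0.1],[-0.017,-0.008,0.13],[-0.017,-0.008,0.144],[-0.017,-0.008,0.144],[-0.017,-0.008,0.144],[-0.017,-0.008,0.144],[-0.017,-0.008,0.144]],"twist":[[0,0,-0.017],[0,0,-0.017],[0,0,-0.017],[0,0,-0.017],[0,0,-0.017],[0,0,-0.017],[0,0,-0.017],[0,0,-0.017],[0,0,-0.017]],"hand":[0.04,0.04,0.04,0.04,0.04,0.04,0.01,0.01,0.01]}' 10
python3 - <<'E'
from h import *
s=ctrl.get_state();print(s["tcp_pos"],s["opening"],s["force"])
c=np.array([.5835,-.1935]);p=s["tcp_pos"][:2];a0=np.arctan2(*(p-c)[::-1])%(2*np.pi);print(np.degrees(a0),np.hypot(*(p-c)))
c=p-.115*np.array([np.cos(a0),np.sin(a0)]);print(c)
for a in np.linspace(a0,np.radians(136),9): need([*(c+.115*np.array([np.cos(a),np.sin(a)])),.125],down(a))
E
```

```text
time: 3.4
tcp_pos: [0.4676, -0.2188, 0.126]
ee_rot: [-3.141, 0.0, -2.929]
force: [0.7, -1.1, 1.7]
opening: 0.0136
[ 0.46760296 -0.21884957  0.12604234] 0.013645127655652178 [ 0.70775506 -1.13114558  1.71080128]
192.3377137920756 0.11863694111731903
[ 0.57994705 -0.19427712]
travel [0.    0.    0.001] twist [-0.0008  0.0001 -0.0026]
travel [-0.0008  0.0141  0.001 ] twist [-0.0008  0.0002  0.1204]
travel [-0.0034  0.028   0.001 ] twist [-8.000e-04  2.000e-04  2.433e-01]
travel [-0.0076  0.0415  0.001 ] twist [-8.000e-04  3.000e-04  3.662e-01]
travel [-0.0135  0.0543  0.001 ] twist [-7.000e-04  3.000e-04  4.891e-01]
travel [-0.0209  0.0664  0.001 ] twist [-7.00e-04  4.00e-04  6.12e-01]
travel [-0.0297  0.0774  0.001 ] twist [-7.000e-04  4.000e-04  7.349e-01]
travel [-0.0398  0.0873  0.001 ] twist [-7.000e-04  5.000e-04  8.578e-01]
travel [-0.051   0.0958  0.001 ] twist [-7.000e-04  5.000e-04  9.807e-01]
```

```bash
python3 -m creep '{"travel":[[0,0.007,0],[-0.001,0.014,0],[-0.002,0.021,0],[-0.0034,0.028,0],[-0.0055,0.035,0],[-0.0076,0.0415,0],[-0.0105,0.048,0],[-0.0135,0.0543,0],[-0.017,0.06,0],[-0.021,0.066,0]],"twist":[[0,0,0.06],[0,0,0.12],[0,0,0.18],[0,0,0.24],[0,0,0.3],[0,0,0.366],[0,0,0.43],[0,0,0.49],[0,0,0.55],[0,0,0.61]],"hand":[0.01,0.01,0.01,0.01,0.01,0.01,0.01,0.01,0.01,0.01]}' 10
python3 - <<'E'
from h import *
s=ctrl.get_state();print(s["tcp_pos"],s["opening"],s["force"])
c=np.array([.5805,-.1942]);p=s["tcp_pos"][:2];a0=np.arctan2(*(p-c)[::-1])%(2*np.pi);print(np.degrees(a0),np.hypot(*(p-c)))
for a in np.radians([150,146,142,139,136]): need([*(c+.115*np.array([np.cos(a),np.sin(a)])),.125],down(a))
E
```

```text
time: 4.65
tcp_pos: [0.4725, -0.1498, 0.1261]
ee_rot: [-3.14, -0.003, 2.743]
force: [-2.9, -0.4, 1.6]
opening: 0.0138
[ 0.47245515 -0.14976026  0.12606889] 0.01378445952792281 [-2.92836342 -0.40432107  1.55151682]
157.64223109846128 0.11682714092199983
travel [-0.0027  0.0153  0.001 ] twist [-0.0021 -0.0025  0.1247]
travel [-0.004   0.0232  0.001 ] twist [-0.0022 -0.0025  0.1945]
travel [-0.0058  0.0311  0.001 ] twist [-0.0023 -0.0024  0.2643]
travel [-0.0075  0.0368  0.001 ] twist [-0.0024 -0.0023  0.3167]
travel [-0.0096  0.0425  0.001 ] twist [-0.0024 -0.0023  0.3691]
```

```bash
python3 -m creep '{"travel":[[-0.001,0.008,0],[-0.0027,0.0153,0],[-0.004,0.023,0],[-0.0058,0.031,0],[-0.0067,0.034,0],[-0.0075,0.037,0],[-0.0085,0.04,0],[-0.0085,0.04,0]],"twist":[[0,0,0.06],[0,0,0.12],[0,0,0.19],[0,0,0.26],[0,0,0.29],[0,0,0.317],[0,0,0.34],[0,0,0.34]],"hand":[0.01,0.01,0.01,0.01,0.01,0.01,0.01,0.01]}' 10
python3 - <<'E'
from h import *
s=ctrl.get_state();print(s["tcp_pos"],s["opening"],s["force"])
c=np.array([.5815,-.194]);p=s["tcp_pos"][:2];a0=np.arctan2(*(p-c)[::-1])%(2*np.pi);print(np.degrees(a0),np.hypot(*(p-c)))
E
```

```text
time: 5.65
tcp_pos: [0.4934, -0.1147, 0.1261]
ee_rot: [-3.138, -0.007, 2.402]
force: [-5.3, 2.8, 3.3]
opening: 0.0139
[ 0.4933599  -0.11474522  0.12606908] 0.013911089807766152 [-5.26710027  2.81124431  3.30124559]
138.03841063519195 0.1185326848789792
```

```bash
python3 -m creep '{"travel":[[-0.001,0.002,0],[-0.002,0.004,0],[-0.0025,0.006,0],[-0.003,0.008,0],[-0.003,0.008,0]],"twist":[[0,0,0.02],[0,0,0.04],[0,0,0.05],[0,0,0.06],[0,0,0.06]],"hand":[0.01,0.01,0.01,0.01,0.01]}' 10
python3 - <<'E'
from h import *
s=ctrl.get_state();print(s["tcp_pos"],s["opening"],s["force"])
f=s["force"];y=s["ee_rot"][2];print("tang",f[0]*np.sin(y)-f[1]*np.cos(y))
E
```

```text
time: 6.28
tcp_pos: [0.4949, -0.1132, 0.1259]
ee_rot: [-3.125, -0.013, 2.344]
force: [-14.8, -7.2, 7.9]
opening: 0.014
[ 0.49487422 -0.11321965  0.125856  ] 0.01402580822842184 [-14.84013542  -7.23364849   7.93837079]
tang -15.673993765731652
```

The tangential force rises to 16 N and the post stops moving, so it is at the hard stop. Now I release and rise.

```bash
python3 -m creep '{"travel":[[0,0,0],[0,0,0],[0,0,0],[0,0,-0.03],[0,0,-0.06],[0,0,-0.1],[0,0,-0.15],[0,0,-0.18],[0,0,-0.18]],"twist":[[0,0,0],[0,0,0],[0,0,0],[0,0,0],[0,0,0],[0,0,0],[0,0,0],[0,0,0],[0,0,0]],"hand":[0.035,0.035,0.035,0.035,0.035,0.035,0.035,0.035,0.035]}' 10
python3 - <<'E'
from h import *
s,p,d=wlook("w2")
a=np.radians(10.6)
for psi in (a,a+np.pi): need([.54,.235,.3],down(psi))
E
```

```text
time: 7.4
tcp_pos: [0.5004, -0.113, 0.3081]
ee_rot: [-3.128, -0.007, 2.344]
force: [0.2, 0.3, 0.3]
opening: 0.0352
travel [0.2203 0.2721 0.0042] twist [-0.021   0.0109  2.159 ]
travel [0.2203 0.2721 0.0042] twist [-0.0093 -0.0178 -0.9825]
```

View pics/w2.png

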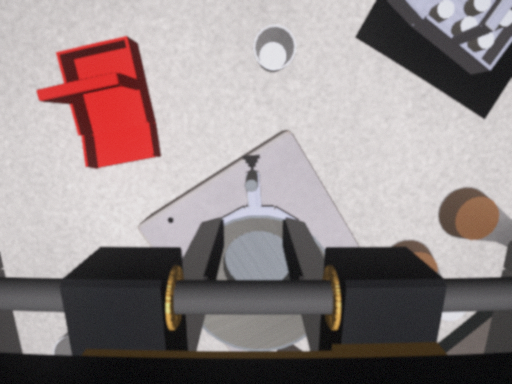

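The collar post (251,185) sits directly under the arrow (252,161), so it is locked. Next I move above the tray.

Run:
```python
from h import *
need([.54,.235,.3],down(1.756))
```

```text
travel [0.2203 0.2721 0.0042] twist [-0.0187 -0.0059  0.5881]
```

```bash
python3 -m creep '{"travel":[[0.03,0.035,0],[0.06,0.075,0],[0.095,0.115,0],[0.125,0.155,0],[0.16,0.195,0],[0.19,0.235,0],[0.22,0.272,0.004],[0.22,0.272,0.004],[0.22,0.272,0.004]],"twist":[[0,0,0.1],[-0.01,0,0.2],[-0.019,-0.006,0.3],[-0.019,-0.006,0.4],[-0.019,-0.006,0.5],[-0.019,-0.006,0.588],[-0.019,-0.006,0.588],[-0.019,-0.006,0.588],[-0.019,-0.006,0.588]],"hand":[0.045,0.045,0.045,0.045,0.045,0.045,0.045,0.045,0.045]}' 10
python3 - <<'E'
from h import *
np.set_printoptions(precision=4,suppress=True)
s,p,d=wlook("w3");c=wcloud(s,d);print(s["tcp_pos"],s["ee_rot"],s["qpos"])
m=(c[:,:,2]>.09)&(c[:,:,2]<.125)&(d>0)&(np.hypot(c[:,:,0]-.557,c[:,:,1]-.236)<.09)
l,lab,st,ce=cv2.connectedComponentsWithStats(m.astype(np.uint8))
for k in range(1,l):
    if st[k,4]>30:
        v,u=np.where(lab==k);P=wplane(np.c_[u,v],.107,s);B=c[lab==k]
        print(st[k],np.percentile(B[:,2],[10,50,90]),cv2.minAreaRect((P[:,:2]*1000).astype(np.float32)),cv2.minAreaRect((B[:,:2]*1000).astype(np.float32)))
E
```

```text
time: 8.57
tcp_pos: [0.5394, 0.2343, 0.2984]
ee_rot: [-3.139, 0.001, 1.757]
force: [-1.0, 0.7, 0.4]
opening: 0.045
[0.5394 0.2343 0.2984] [-3.1387  0.0011  1.7566] [ 0.2919  0.266   1.3268 -0.0008  1.5519  0.1061]
[ 262  134   14   86 1064] [0.1042 0.1057 0.1067] ((554.9119262695312, 237.51409912109375), (14.261870384216309, 98.55455780029297), 10.545635223388672) ((555.322998046875, 237.0824432373047), (14.088396072387695, 99.0973129272461), 10.545635223388672)
```

View pics/w3.png

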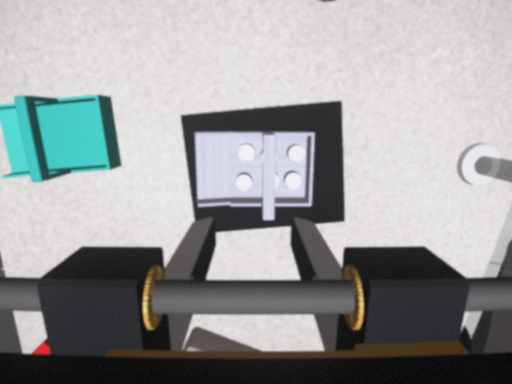

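The bar is at (268,176), with the lip to the left and the six cylinders around it. The mat corners are near (182,115), (341,101), (344,220) and (198,231).

Run:
```python
from h import *
np.set_printoptions(precision=4,suppress=True)
s=dict(np.load("pics/w3.npz"))
P=wplane([(182,115),(341,101),(344,220),(198,231)],.003,s);print(P,P.mean(0))
L=wplane([(196,133),(196,204)],.019,s);print("lip?",L)
m=((s["p"].max(2)<40)&(np.arange(384)[:,None]<240)&(abs(np.arange(512)-265)<95)).astype(np.uint8)
n,lab,st,ce=cv2.connectedComponentsWithStats(m);k=1+st[1:,4].argmax();v,u=np.where(lab==k)
Q=wplane(np.c_[u,v],.003,s);print(cv2.minAreaRect((Q[:,:2]*1000).astype(np.float32)))
need([.555,.2372,.093],down(1.755))
```

```text
[[0.4253 0.2859 0.003 ]
 [0.6424 0.3464 0.003 ]
 [0.6898 0.177  0.003 ]
 [0.4732 0.1181 0.003 ]] [0.5577 0.2318 0.003 ]
lip? [[0.4514 0.2657 0.019 ]
 [0.4662 0.165  0.019 ]]
((617.1561279296875, 145.459228515625), (10.025479316711426, 32.67437744140625), 33.037357330322266)
travel [0.0007 0.0161 0.206 ] twist [-0.0019  0.0009  0.0006]
```

```bash
python3 -m creep '{"travel":[[0.0007,0.016,0.04],[0.0007,0.016,0.08],[0.0007,0.016,0.12],[0.0007,0.016,0.16],[0.0007,0.016,0.185],[0.0007,0.016,0.206],[0.0007,0.016,0.206],[0.0007,0.016,0.206],[0.0007,0.016,0.206],[0.0007,0.016,0.206]],"twist":[[0,0,0],[0,0,0],[0,0,0],[0,0,0],[0,0,0],[0,0,0],[0,0,0],[0,0,0],[0,0,0],[0,0,0]],"hand":[0.045,0.045,0.045,0.045,0.045,0.045,0.045,0.005,0.005,0.005]}' 50
python3 -m creep '{"travel":[[0,0,0],[0,0,0]],"twist":[[0,0,0],[0,0,0]],"hand":[0.005,0.005]}' 50
```

```text
time: 9.88
tcp_pos: [0.5554, 0.2372, 0.0939]
ee_rot: [-3.141, 0.001, 1.756]
force: [0.5, 0.7, -1.2]
opening: 0.0185
time: 10.12
tcp_pos: [0.5554, 0.2373, 0.0939]
ee_rot: [-3.141, 0.001, 1.756]
force: [1.7, 0.7, -1.2]
opening: 0.0135
```

Bar gripped (opening 13.5 mm). I lift it and check.

```bash
python3 -m creep '{"travel":[[0,0,-0.005],[0,0,-0.015],[0,0,-0.035],[0,0,-0.06],[0,0,-0.09],[0,0,-0.12],[0,0,-0.15],[0,0,-0.18],[0,0,-0.21],[0,0,-0.226]],"twist":[[0,0,0],[0,0,0],[0,0,0],[0,0,0],[0,0,0],[0,0,0],[0,0,0],[0,0,0],[0,0,0],[0,0,0]],"hand":[0.005,0.005,0.005,0.005,0.005,0.005,0.005,0.005,0.005,0.005]}' 50
python3 - <<'E'
from h import *
print(ctrl.get_state()["force"])
need([.70,-.2466,.32],down(1.15))
E
```

```text
time: 11.38
tcp_pos: [0.5556, 0.2376, 0.3219]
ee_rot: [3.139, 0.0, 1.756]
force: [0.6, 1.0, -4.2]
opening: 0.0137
[ 0.63452605  1.00679878 -4.15959331]
travel [-0.5025  0.0529  0.0023] twist [ 2.300e-03 -2.000e-04  6.057e-01]
```

```bash
python3 -m creep '{"travel":[[-0.01,0,0],[-0.03,0.002,0],[-0.06,0.005,0],[-0.1,0.009,0],[-0.14,0.014,0],[-0.18,0.018,0],[-0.22,0.022,0],[-0.255,0.026,0],[-0.28,0.029,0],[-0.295,0.031,0]],"twist":[[0,0,0.01],[0,0,0.03],[0,0,0.06],[0,0,0.1],[0,0,0.15],[0,0,0.2],[0,0,0.25],[0,0,0.3],[0,0,0.33],[0,0,0.35]],"hand":[0.005,0.005,0.005,0.005,0.005,0.005,0.005,0.005,0.005,0.005]}' 50
python3 - <<'E'
from h import *
print(ctrl.get_state()["force"])
need([.70,-.2466,.32],down(1.15))
E
```

```text
time: 12.62
tcp_pos: [0.6402, -0.0485, 0.3211]
ee_rot: [3.141, -0.0, 1.403]
force: [-0.1, 0.3, -5.5]
opening: 0.0134
[-0.13556148  0.30930162 -5.5364173 ]
travel [-0.1853  0.092   0.001 ] twist [ 1.000e-04 -3.000e-04  2.531e-01]
```

```bash
python3 -m creep '{"travel":[[-0.01,0.005,0],[-0.03,0.015,0],[-0.055,0.027,0],[-0.085,0.042,0],[-0.115,0.057,0],[-0.145,0.072,0],[-0.168,0.083,0],[-0.18,0.09,0],[-0.185,0.092,0],[-0.185,0.092,0]],"twist":[[0,0,0.02],[0,0,0.05],[0,0,0.08],[0,0,0.12],[0,0,0.16],[0,0,0.2],[0,0,0.23],[0,0,0.25],[0,0,0.253],[0,0,0.253]],"hand":[0.005,0.005,0.005,0.005,0.005,0.005,0.005,0.005,0.005,0.005]}' 50
python3 - <<'E'
from h import *
np.set_printoptions(precision=4,suppress=True)
s,p,d=wlook("w4");print(s["force"],s["qpos"],s["tcp_pos"],s["ee_rot"])
for n in("scene","side"):
    p,d=ctrl.get_image(n);np.savez(f"pics/{n}1.npz",p=p,d=d)
    cv2.imwrite(f"pics/{n}1.png",cv2.resize(p[120:312,100:356,::-1],None,fx=1.5625,fy=1.5625,interpolation=cv2.INTER_CUBIC) if n=="scene" else cv2.resize(p[120:312,200:456,::-1],None,fx=1.5625,fy=1.5625,interpolation=cv2.INTER_CUBIC))
a=np.hstack([cv2.imread("pics/scene1.png"),cv2.imread("pics/side1.png")]);b=cv2.imread("pics/w4.png")[:240];b=cv2.resize(b,(600,281))
o=np.zeros((581,800,3),np.uint8);o[:300]=a;o[300:,:600]=b;cv2.imwrite("pics/combo1.png",o)
E
```

```text
time: 13.88
tcp_pos: [0.7, -0.246, 0.3209]
ee_rot: [-3.141, -0.001, 1.15]
force: [0.2, -0.7, -4.6]
opening: 0.0138
[ 0.1631 -0.6913 -4.6151] [-0.4321  0.5215  0.8728  0.0008  1.7478 -0.0115] [ 0.7    -0.246   0.3209] [-3.1411 -0.0008  1.1504]
```

View pics/combo1.png

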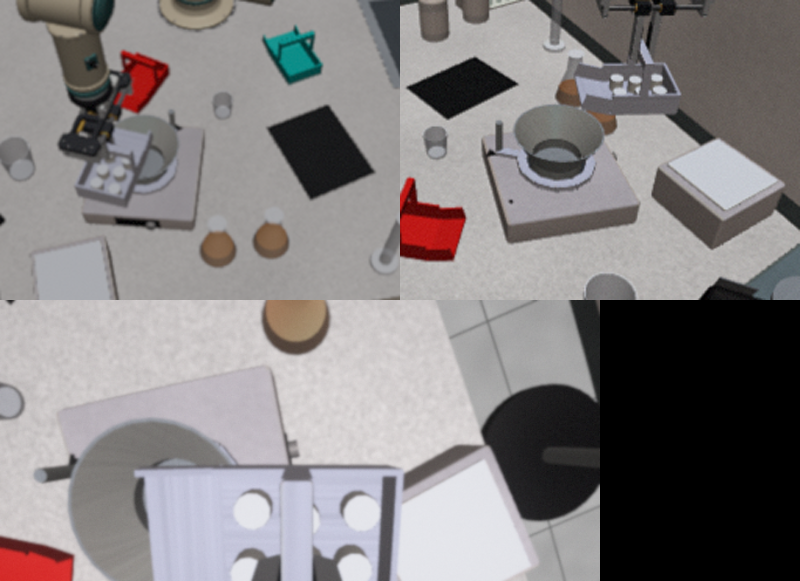

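The tray is level, with its lip over the hopper's outer half. It still holds all its cylinders, and the post is on the arrow. Now I work out the tipping rows, pivoting about the lip.

Run:
```python
from h import *
np.set_printoptions(precision=4,suppress=True)
s=ctrl.get_state();R0=Ro.from_euler("xyz",s["ee_rot"])
for n in("scene","side"):
    z=np.load(f"pics/{n}1.npz");p=z["p"];c=cloud(n,z["d"])
    m=(p.max(2)<45)&(c[:,:,2]<.03)&(abs(c[:,:,0]-.56)<.15)&(abs(c[:,:,1]-.23)<.15);v,u=np.where(m)
    P=plane(n,np.c_[u,v],.003);print(n,cv2.minAreaRect((P[:,:2]*1000).astype(np.float32)))
l0=np.array([0,-.099,.075]);c=np.array([.583,-.194]);u=np.array([.913,-.408])
print("lip now",s["tcp_pos"]+R0.apply(l0))
for th,lz in [(.1,.225),(.2,.205),(.3,.188),(.4,.172),(.5,.168),(.6,.168),(.7,.168),(.8,.168),(.9,.168),(1.,.168)]:
    R=R0*Ro.from_rotvec([-th,0,0]);lip=np.array([*(c+.03*u),lz]);T=lip-R.apply(l0)
    print(th,R0.inv().apply(T-s["tcp_pos"]),T)
```

```text
scene ((560.352294921875, 231.80633544921875), (219.2921600341797, 168.8282470703125), 15.635828971862793)
side ((556.991455078125, 225.89266967773438), (221.6050262451172, 171.4127960205078), 15.634139060974121)
lip now [ 0.6095 -0.2048  0.2465]
0.1 [-0.001  -0.0066  0.012 ] [ 0.6935 -0.2434  0.3095]
0.2 [-0.001  -0.0155  0.0233] [ 0.6854 -0.2397  0.2982]
0.3 [-0.001  -0.0252  0.0326] [ 0.6765 -0.2358  0.2889]
0.4 [-0.001  -0.0357  0.0418] [ 0.6669 -0.2315  0.2796]
0.5 [-0.001  -0.0467  0.0402] [ 0.6568 -0.2271  0.2813]
0.6 [-0.001  -0.0583  0.0357] [ 0.6463 -0.2223  0.2858]
0.7 [-0.001  -0.0702  0.0323] [ 0.6354 -0.2175  0.2891]
0.8 [-0.001  -0.0825  0.0302] [ 0.6242 -0.2125  0.2913]
0.9 [-0.001  -0.0949  0.0293] [ 0.6129 -0.2075  0.2922]
1.0 [-0.001  -0.1073  0.0296] [ 0.6015 -0.2024  0.2918]
```

```bash
python3 -m creep '{"travel":[[-0.001,-0.003,0.006],[-0.001,-0.0066,0.012],[-0.001,-0.011,0.018],[-0.001,-0.0155,0.0233],[-0.001,-0.02,0.028],[-0.001,-0.0252,0.0326],[-0.001,-0.03,0.037],[-0.001,-0.0357,0.0418],[-0.001,-0.041,0.041],[-0.001,-0.0467,0.0402]],"twist":[[-0.05,0,0],[-0.1,0,0],[-0.15,0,0],[-0.2,0,0],[-0.25,0,0],[-0.3,0,0],[-0.35,0,0],[-0.4,0,0],[-0.45,0,0],[-0.5,0,0]],"hand":[0.005,0.005,0.005,0.005,0.005,0.005,0.005,0.005,0.005,0.005]}' 60
python3 - <<'E'
from h import *
np.set_printoptions(precision=4,suppress=True)
s=ctrl.get_state();R0=Ro.from_euler("xyz",s["ee_rot"]);print(s["qpos"],s["force"])
l0=np.array([0,-.099,.075]);lip=s["tcp_pos"]+R0.apply(l0);print("lip",lip)
for th in (.1,.2,.3,.4,.5):
    R=R0*Ro.from_rotvec([-th,0,0]);T=np.array([.6104,-.2062,.168])-R.apply(l0)
    print(th,R0.inv().apply(T-s["tcp_pos"]))
E
```

```text
time: 15.28
tcp_pos: [0.6553, -0.2254, 0.2809]
ee_rot: [2.643, -0.001, 1.153]
force: [0.1, -0.0, -5.1]
opening: 0.0134
[-0.4369  0.1746  1.603   0.0128  0.8652 -0.0242] [ 0.0816 -0.0107 -5.0504]
lip [ 0.6087 -0.2046  0.1677]
0.1 [-0.0008 -0.0059 -0.0087]
0.2 [-0.0008 -0.0148 -0.0174]
0.3 [-0.0008 -0.0245 -0.0251]
0.4 [-0.0008 -0.0349 -0.0319]
0.5 [-0.0008 -0.046  -0.0375]
```

```bash
python3 -m creep '{"travel":[[0,-0.003,-0.0045],[0,-0.006,-0.0087],[0,-0.01,-0.013],[0,-0.0148,-0.0174],[0,-0.0195,-0.021],[0,-0.0245,-0.025],[0,-0.0245,-0.025],[0,-0.0245,-0.025]],"twist":[[-0.05,0,0],[-0.1,0,0],[-0.15,0,0],[-0.2,0,0],[-0.25,0,0],[-0.3,0,0],[-0.3,0,0],[-0.3,0,0]],"hand":[0.005,0.005,0.005,0.005,0.005,0.005,0.005,0.005]}' 60
python3 - <<'E'
from h import *
np.set_printoptions(precision=4,suppress=True)
s,p,d=wlook("w5");print(s["qpos"],s["force"])
c=wcloud(s,d)
R0=Ro.from_euler("xyz",s["ee_rot"])
l0=np.array([0,-.099,.075]);lip=s["tcp_pos"]+R0.apply(l0);print("lip",lip)
p,d=ctrl.get_image("side");q,_=ctrl.get_image("scene")
b=cv2.resize(cv2.imread("pics/w5.png"),(400,300))
f=lambda im,x,y:cv2.resize(im[y:y+150,x:x+200,::-1],(400,300),interpolation=cv2.INTER_CUBIC)
cv2.imwrite("pics/combo2.png",np.vstack([np.hstack([f(p,230,120),f(q,110,150)]),np.hstack([b,b*0])]))
E
```

```text
time: 16.27
tcp_pos: [0.6251, -0.2115, 0.2923]
ee_rot: [2.342, -0.001, 1.153]
force: [-0.0, -0.5, -2.4]
opening: 0.0134
[-0.4421  0.0265  1.9228  0.0475  0.393  -0.0602] [-0.0292 -0.5325 -2.3791]
lip [ 0.6113 -0.2052  0.169 ]
```

View pics/combo2.png

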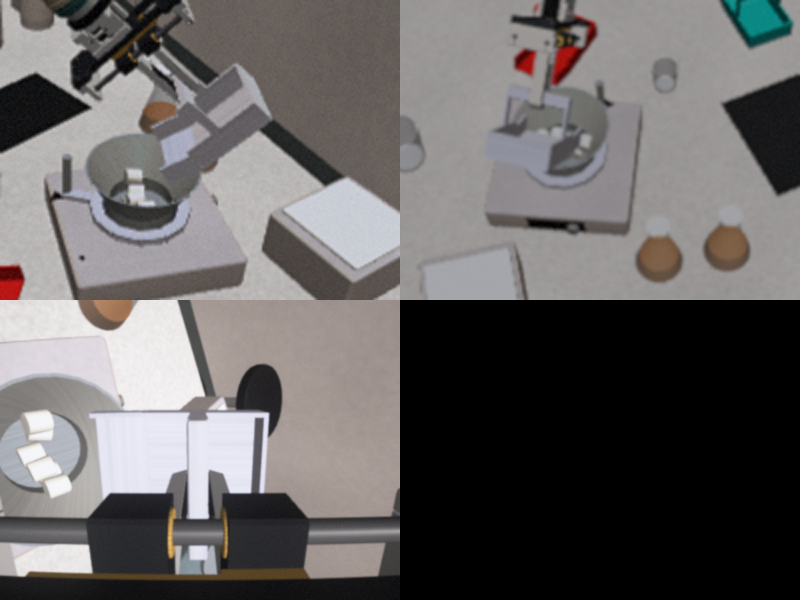

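The cylinders are in the hopper: five are clearly visible around (35–57, 420–487), and a sixth may be hidden. The visible part of the tray looks empty. I tip a little further, then bring it back level and count.

```bash
python3 -m creep '{"travel":[[0,-0.004,-0.004],[0,-0.008,-0.008],[0,-0.008,-0.008],[0,-0.008,-0.008]],"twist":[[-0.05,0,0],[-0.1,0,0],[-0.1,0,0],[-0.1,0,0]],"hand":[0.005,0.005,0.005,0.005]}' 60
python3 - <<'E'
from h import *
np.set_printoptions(precision=4,suppress=True)
s=ctrl.get_state();R0=Ro.from_euler("xyz",s["ee_rot"]);print(s["qpos"],s["force"])
l0=np.array([0,-.099,.075])
for f,th in ((.25,.2),(.5,.4),(.75,.6),(1,.9)):
    R=R0*Ro.from_rotvec([th,0,0]);T=np.array([.611+.055*f,-.2055-.023*f,.172+.1*f])-R.apply(l0)
    print(th,R0.inv().apply(T-s["tcp_pos"]),T,R.as_euler("xyz"))
E
```

```text
time: 16.92
tcp_pos: [0.6159, -0.2078, 0.2925]
ee_rot: [2.241, -0.001, 1.153]
force: [-0.1, -1.0, -1.9]
opening: 0.0135
[-0.445  -0.0009  2.029   0.1017  0.2144 -0.1153] [-0.0548 -1.0235 -1.91  ]
0.2 [0.0003 0.0429 0.013 ] [ 0.6497 -0.2225  0.3182] [ 2.4412 -0.001   1.1527]
0.4 [0.0007 0.0803 0.0324] [ 0.685  -0.2378  0.3353] [ 2.6412 -0.001   1.1527]
0.6 [0.0011 0.1128 0.0531] [ 0.7184 -0.2522  0.3479] [ 2.8412 -0.001   1.1527]
0.9 [0.0014 0.1378 0.0861] [ 0.7564 -0.2688  0.347 ] [ 3.1412 -0.001   1.1527]
```

```bash
python3 -m creep '{"travel":[[0,0.02,0.006],[0,0.043,0.013],[0,0.062,0.022],[0,0.08,0.032],[0,0.097,0.043],[0,0.113,0.053],[0,0.123,0.064],[0,0.131,0.075],[0,0.138,0.086],[0,0.138,0.086]],"twist":[[0.1,0,0],[0.2,0,0],[0.3,0,0],[0.4,0,0],[0.5,0,0],[0.6,0,0],[0.7,0,0],[0.8,0,0],[0.9,0,0],[0.9,0,0]],"hand":[0.005,0.005,0.005,0.005,0.005,0.005,0.005,0.005,0.005,0.005]}' 60
python3 - <<'E'
from h import *
np.set_printoptions(precision=4,suppress=True)
s,p,d=wlook("w6");print(s["qpos"],s["force"],s["ee_rot"])
q,_=ctrl.get_image("side")
f=lambda im,x,y,w,h,k:cv2.resize(im[y:y+h,x:x+w,::-1],None,fx=k,fy=k,interpolation=cv2.INTER_CUBIC)
a=f(p,40,40,240,180,2.5)[:300];b=f(q,260,170,100,75,4)
cv2.imwrite("pics/combo3.png",np.hstack([f(p,0,60,270,200,1.48)[:296,:400],cv2.resize(b,(400,296))]))
need([.5715,.234,.32],down(np.pi/2+np.radians(14)))
E
```

```text
time: 18.18
tcp_pos: [0.7597, -0.2724, 0.3414]
ee_rot: [-3.14, -0.001, 1.152]
force: [-0.4, 0.6, -2.9]
opening: 0.0137
[-0.4306  0.6635  0.5641  0.0005  1.9156 -0.0114] [-0.398   0.5995 -2.9436] [-3.14   -0.0005  1.1517]
travel [ 0.3857 -0.3739  0.0261] twist [ 0.001  -0.0005 -0.6627]
```

View pics/combo3.png

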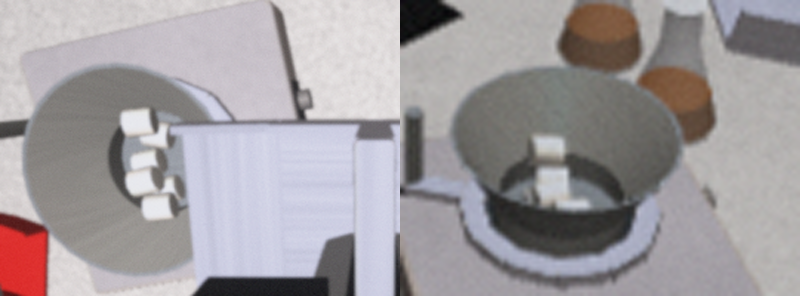

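All six cylinders lie in the hopper, at (138,122), (158,135), (150,160), (145,182), (175,188) and (158,207). The tray goes back to the mat.

```bash
python3 -m creep '{"travel":[[0.02,-0.02,0],[0.05,-0.05,0],[0.08,-0.08,0],[0.115,-0.112,0],[0.15,-0.146,0],[0.185,-0.18,0],[0.22,-0.214,0],[0.25,-0.243,0],[0.28,-0.272,0],[0.3,-0.291,0]],"twist":[[0,0,-0.03],[0,0,-0.08],[0,0,-0.13],[0,0,-0.19],[0,0,-0.25],[0,0,-0.31],[0,0,-0.37],[0,0,-0.42],[0,0,-0.47],[0,0,-0.5]],"hand":[0.005,0.005,0.005,0.005,0.005,0.005,0.005,0.005,0.005,0.005]}' 60
python3 - <<'E'
from h import *
need([.5727,.234,.2],down(np.pi/2+np.radians(14)))
E
```

```text
time: 19.52
tcp_pos: [0.609, 0.1238, 0.3492]
ee_rot: [3.135, -0.001, 1.655]
force: [0.4, 0.9, -2.3]
opening: 0.0135
travel [ 0.1128 -0.0279  0.1491] twist [ 0.007  -0.0002 -0.1601]
```

```bash
python3 -m creep '{"travel":[[0.03,-0.007,0.01],[0.06,-0.014,0.03],[0.085,-0.02,0.06],[0.105,-0.025,0.09],[0.113,-0.028,0.12],[0.113,-0.028,0.14],[0.113,-0.028,0.149],[0.113,-0.028,0.149],[0.113,-0.028,0.149]],"twist":[[0.007,0,-0.05],[0.007,0,-0.1],[0.007,0,-0.14],[0.007,0,-0.16],[0.007,0,-0.16],[0.007,0,-0.16],[0.007,0,-0.16],[0.007,0,-0.16],[0.007,0,-0.16]],"hand":[0.005,0.005,0.005,0.005,0.005,0.005,0.005,0.005,0.005]}' 60
python3 - <<'E'
from h import *
need([.5727,.234,.094],down(np.pi/2+np.radians(14)))
E
```

```text
time: 20.65
tcp_pos: [0.573, 0.2342, 0.202]
ee_rot: [3.138, -0.0, 1.815]
force: [0.1, -1.1, -2.7]
opening: 0.0136
travel [-1.00e-04 -7.00e-04  1.08e-01] twist [ 0.0035 -0.0003 -0.0004]
```

```bash
python3 -m creep '{"travel":[[0,0,0.015],[0,0,0.035],[0,0,0.055],[0,0,0.075],[0,0,0.09],[0,0,0.098],[0,0,0.102],[0,0,0.105],[0,0,0.107],[0,0,0.108]],"twist":[[0.0035,0,0],[0.0035,0,0],[0.0035,0,0],[0.0035,0,0],[0.0035,0,0],[0.0035,0,0],[0.0035,0,0],[0.0035,0,0],[0.0035,0,0],[0.0035,0,0]],"hand":[0.005,0.005,0.005,0.005,0.005,0.005,0.005,0.005,0.005,0.005]}' 60
python3 -m creep '{"travel":[[0,0,0],[0,0,0]],"twist":[[0,0,0],[0,0,0]],"hand":[0.005,0.005]}'
```

```text
time: 21.9
tcp_pos: [0.5735, 0.2343, 0.0942]
ee_rot: [3.141, -0.0, 1.815]
force: [-0.3, 0.4, -2.8]
opening: 0.0133
time: 22.15
tcp_pos: [0.5737, 0.2344, 0.0944]
ee_rot: [3.14, -0.0, 1.815]
force: [0.1, 0.4, -1.9]
opening: 0.0135
```

```bash
python3 -m creep '{"travel":[[0,0,0.0007],[0,0,0.0015],[0,0,0.0015]],"twist":[[0,0,0],[0,0,0],[0,0,0]],"hand":[0.005,0.005,0.005]}'
```

```text
time: 22.52
tcp_pos: [0.5742, 0.2346, 0.0938]
ee_rot: [3.139, -0.001, 1.815]
force: [-0.1, -0.3, 3.6]
opening: 0.0135
```

Contact is made: the force went from −2 N to +3.6 N. I release and rise straight up.

```bash
python3 -m creep '{"travel":[[0,0,0],[0,0,0],[0,0,0],[0,0,-0.01],[0,0,-0.03],[0,0,-0.07],[0,0,-0.11],[0,0,-0.15],[0,0,-0.19],[0,0,-0.19]],"twist":[[0,0,0],[0,0,0],[0,0,0],[0,0,0],[0,0,0],[0,0,0],[0,0,0],[0,0,0],[0,0,0],[0,0,0]],"hand":[0.045,0.045,0.045,0.045,0.045,0.045,0.045,0.045,0.045,0.045]}' 10
python3 - <<'E'
from h import *
np.set_printoptions(precision=4,suppress=True)
s,p,d=wlook("w7");c=wcloud(s,d)
m=(c[:,:,2]>.09)&(c[:,:,2]<.125)&(d>0)&(np.hypot(c[:,:,0]-.574,c[:,:,1]-.235)<.09)
l,lab,st,ce=cv2.connectedComponentsWithStats(m.astype(np.uint8));k=1+st[1:,4].argmax();B=c[lab==k]
r=cv2.minAreaRect((B[:,:2]*1000).astype(np.float32));print(r,np.percentile(B[:,2],[5,50,95]))
q,_=ctrl.get_image("scene");g,_=ctrl.get_image("side")
f=lambda im,x,y:cv2.resize(im[y:y+150,x:x+200,::-1],(400,300),interpolation=cv2.INTER_CUBIC)
cv2.imwrite("pics/combo4.png",np.vstack([np.hstack([f(q,150,150),f(g,190,115)]),np.hstack([cv2.resize(p[:,:,::-1],(400,300)),np.zeros((300,400,3),np.uint8)])]))
E
```

```text
time: 23.78
tcp_pos: [0.5755, 0.2349, 0.2883]
ee_rot: [3.131, -0.001, 1.815]
force: [-0.7, -0.1, -0.4]
opening: 0.0447
((572.245849609375, 233.806640625), (13.208724975585938, 99.19734954833984), 14.008125305175781) [0.1044 0.1057 0.107 ]
```

View pics/combo4.png

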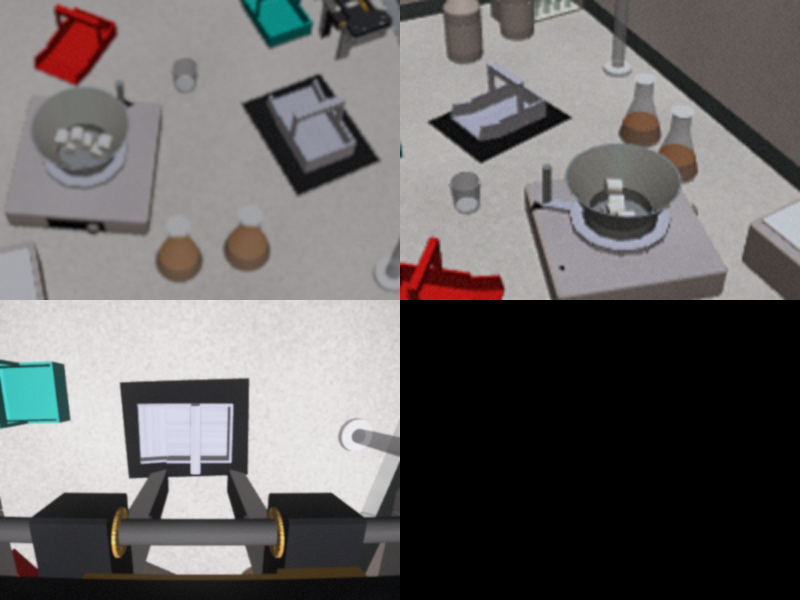

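The tray is empty, upright and centred on the mat at wrist (185,430). Its bar height is 0.1057 m, as at the start. The collar post is still on the arrow at side (545,185), and the cylinders are in the hopper.

```bash
python3 -c "
from workcell import ctrl
print(ctrl.close_job())"
```

```text
the job is handed in; nothing more can be done
None
```

The job is handed in, at about 24 s of robot time; no verdict is reported. I turned the collar to its stop, tipped the cylinders into the hopper and set the empty tray back on its mat.

**Last checks:**
- **Collar:** the force rose to about 16 N at the stop, and the post stands in line with the arrow in both the wrist and side views.
- **Cylinders:** I counted six in the hopper in a wrist crop after pouring. The tray's weight fell by about 2.4 N, which matches six cylinders.
- **Tray:** it is empty and released, with its origin about 2 mm from the mat's centre. The bar is at the same height as at the start, so it stands upright. It touched down slowly, with a contact force of about 4 N.
- **Glassware and bottles:** none looked moved in the views I took. I did not measure their positions again.

**Disagreements:** the scene and side cameras differed by about 4–7 mm on positions, so I averaged them or used the wrist camera. One automatic mat detection in a wrist picture failed, and I used hand-read corners instead.

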